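# Line up a stamp over its card

## Robot

A 6-joint arm with a two-finger parallel gripper is mounted at the origin on a cart in front of the work surface, level with it; the furniture and walls round the work are solid. World frame = base frame: x ahead of the robot, y to its left, z up, the work surface at z = 0. Lengths are in m, angles in rad, forces in N, time in s.
With the tool pointing down it reaches from about 0.375 to 0.9 m from the base axis. Payload 3.1 kg.
Tool frame: the origin (TCP) lies at the centre of the arm's flange, where the gripper is bolted on; the fingertips stand 182 mm ahead of it and the grasp point (between the pads) lies 164 mm ahead of it; z points along the fingers, y is the line along which they close (so a half turn about z gives the same grasp; the last joint's range is limited). The gripper opens to 87 mm and grips with 3 to 60 N. Pads are 19 mm wide; open, the fingers measure 117 mm over their backs; the gripper's body (75 mm by 190 mm) begins 51 mm behind the grasp point.
Start: joints at [-1.282, 0.527, 1.433, -0, 1.181, -0.178], TCP at [0.282, -0.558, 0.405] pointing down, gripper open.
Joint ranges: [-3.08, 3.08], [-0.75, 2.2], [0.22, 2.44], [-1.43, 4.57], [0, 2.65], [-2.85, 2.85]. Speed limits (rad/s): [2.79, 2.79, 3.14, 3.14, 3.14, 3.14].

## Interface

Orientations are given as a unit quaternion [x, y, z, w].
In Python, from rig import * gives the robot as it stands.
- The arm moves only by the tool move_arm, never from a script. Its argument "commands" is a list that holds one entry, the list of rows, each a list of 6 numbers: the shift along the tool's x, y, z in units of 40 mm (1.0 is 40 mm), then the turn, a rotation vector about the tool's x, y, z in rad. A call has 1 to 12 rows; each row is the pose to reach, as a shift and turn from the pose commanded when the call began, along the tool's axes at that moment; what a row does not reach only later rows make up. A row lasts 1/8 s, in which the tool goes at most 62.5 mm and 10.7 degrees, less where a joint would pass 70% of its speed; a pose out of reach is approached as far as the arm can. A call with a gripper value outside its range is refused whole. "claw" is the closure, from -1 (fully open) to 1 (shut), so that 0 is half open, set as the call begins (left out, the last holds). The fingers move at their own pace and stop on an object; "squeeze" is the grip in N (left out, the last holds). Time passes only in rows, so rows that repeat a pose let the fingers close. It gives the time, the measured TCP pose, the force, the opening and the grip force at its end, in the units of the state.
- get_obs(): the state, without advancing time (a new reading comes with each control period).
- camera(name): name is "scene" or "side" or "wrist"; returns a dict with "pixels" (420x560x3 uint8, blue, green, red), "range_z" (420x560 float32, m along the optical axis (not along the pixel's ray), 0 where there is no reading), "camera_matrix" (3x3 intrinsics, pixels), "extrinsics" (4x4, takes a point from world to camera coordinates). Camera axes: x right, y up, looking along -z (the intrinsics and any distortion apply to the point x, -y, -z); pixel columns grow to the right and rows downward; lengths in m; the calibration is good to about 2 mm. A picture is of the moment at which its call begins.
- hand_in(): hands the job in; it is judged then, once.
The state is a dict: "time": time; "q": joint angles; "joint_velocities": joint speeds; "joint_torque": joint torques, N m; "position": TCP position; "tool_rot": TCP orientation; "ft_force": force on the tool from outside, world axes, zero at the start; "moment": the same for the moment, N m; "grip_width": finger opening in m; "grip_force": force on a finger pad.
Only numpy, scipy, OpenCV 4.12 (cv2) and the standard library are available. Lean on these libraries where they do the work, as an engineer would, in place of code of your own. Each camera call takes 0.05 s, during which the arm holds its last target. There are 200 camera calls.

## Task

Take the oblong stamp (not the round one) out of the tray by its handle, carry it over the power strip, and hold it about a centimetre above the card with the oblong border: level, centred in the border and lined up with its long sides (either way round), without the inked face ever touching a card. Do not bump the power strip with the stamp or disturb the other things on the desk. Finish while still holding the stamp still there in the gripper; do not put it down or let go.

Things in the scene. Friction and masses are not known exactly. Their poses are not given: they have to be found in the camera images.
- oblong_stamp: Loose wooden hand stamp, about 0.09 kg, standing foot down in one bay of the tray. Origin: centre of its underside (inked rubber face); z up through the handle; x along the long side. Oblong foot 66 (x) x 44 (y) x 22 mm high; on it a dark wooden bar handle 46 (x) x 20 (y) mm with flat sides, 21 to 59 mm above the underside: grip it across y.
- round_stamp: Loose bystander: wooden stamp with a round foot 44 mm across and a turned knob, 59 mm high, in the other bay. Origin: centre of its underside. Leave it alone.
- stamp_tray: Fixed light wooden tray, 190 (x) x 100 (y) x 20 mm high, floor 6 mm thick, walls 6 mm, one cross wall in the middle making two bays side by side along x. Origin: centre of its underside.
- oblong_card: Fixed brown card 105 (x) x 80 (y) x 3 mm lying on the desk, with a thin dark oblong border printed in its middle, 78 (x) x 56 (y) mm. Origin: centre of its underside; x along the border's long side; z up. A tall shelf unit stands behind the cards, beyond the desk's right-hand edge, and a steel cabinet to the right: draw the arm in when swinging past them.
- border_centre (a point): Centre of the oblong border, on the upper face of that card, 3 mm above the desk. Axes as the card's: x along the border's long side.
- round_card: Fixed brown card of the same size, with a round border 60 mm across: not the target. Origin: centre of its underside.
- strip: Fixed white power strip 269 (its y) x 56 (its x) x 48 mm high, lying between the tray and the cards, its long axis pointing roughly away from the robot. Origin: centre of its underside.
- glue: Loose bystander: upright orange glue bottle with nozzle, 34 mm across, 121 mm high, beyond the near end of the strip. Origin: centre of its underside.
- ink_jar: Loose bystander: square ink bottle, 44 x 44 x 56 mm, beyond the far end of the strip. Origin: centre of its underside.
- tape: Loose bystander: roll of pale paper tape lying flat, 72 mm across, 19 mm high, left of the tray. Origin: centre of its underside.
- rubber_eraser: Loose bystander: eraser 20 x 42 x 13 mm behind the cards. Origin: centre of its underside.

How it is judged:
By the outcome, as a careful person would: the job done as asked, in the order asked, and still so for the second after the job is handed in, while the arm keeps its last pose, push and grip.
It also fails if it takes over 43 s, if anything falls off the work surface, if the arm or the gripper's body presses on something with over 40 N, if the wrist force passes 120 N, or if a joint passes its speed limit or range.

## Working session

There is one attempt and no reset: what is moved stays moved. The work goes in short steps, Python scripts to look and compute and a tool call to move; the robot and the scene stay as the last step left them, time stands still between calls to the robot, and variables do not carry over. Pictures are saved under pics/ and viewed, at most 10 in all, crops included, and the job is handed in when it is done.

Besides the shell and the picture viewer there is one more tool, called after "Request:" in YAML: its name, and indented under it one key for each argument. move_arm: Moves the arm, as the interface text tells. Its arguments: {"type":"object","properties":{"commands":{"type":"array","items":{"type":"array","items":{"type":"array","items":{"type":"number"}}}},"claw":{"type":"number"},"squeeze":{"type":"number"}},"required":["commands"]}

```bash
mkdir -p pics; cat > h.py <<'E'
from rig import *
import numpy as np, cv2
def grab(n):
    c=camera(n); return c
def world(c):
    K=c["camera_matrix"];z=c["range_z"];E=np.linalg.inv(c["extrinsics"])
    v,u=np.mgrid[0:z.shape[0],0:z.shape[1]]
    P=np.stack([(u-K[0,2])/K[0,0]*z,-(v-K[1,2])/K[1,1]*z,-z,np.ones_like(z)],-1)
    return (P@E.T)[...,:3]
E
python3 - <<'E'
from h import *
for n in("scene","side","wrist"):
    c=grab(n); cv2.imwrite(f"pics/{n}0.png",c["pixels"]); np.savez(f"pics/{n}0.npz",**c)
    print(n,np.round(np.linalg.inv(c["extrinsics"]),3).tolist(), c["camera_matrix"].tolist(), list(c))
print(get_obs())
E
```

```text
scene [[-0.581, 0.52, -0.626, -0.181], [-0.814, -0.357, 0.458, 0.716], [0.015, 0.776, 0.631, 0.716], [0.0, 0.0, 0.0, 1.0]] [[496.58296992047855, 0.0, 278.0569081705587], [0.0, 496.58296992047855, 208.49722574996574], [0.0, 0.0, 1.0]] ['pixels', 'range_z', 'camera_matrix', 'extrinsics']
side [[-0.9, 0.219, -0.376, 0.15], [-0.435, -0.42, 0.796, 0.92], [0.017, 0.881, 0.473, 0.448], [0.0, 0.0, 0.0, 1.0]] [[380.05649974520014, 0.0, 273.66488346661055], [0.0, 380.05649974520014, 213.5830852914275], [0.0, 0.0, 1.0]] ['pixels', 'range_z', 'camera_matrix', 'extrinsics']
wrist [[0.451, 0.851, 0.27, 0.356], [-0.893, 0.431, 0.133, -0.52], [-0.003, -0.301, 0.954, 0.383], [0.0, 0.0, 0.0, 1.0]] [[295.8068892178827, 0.0, 274.8944258260203], [0.0, 295.8068892178827, 207.01530604230197], [0.0, 0.0, 1.0]] ['pixels', 'range_z', 'camera_matrix', 'extrinsics']
{'time': 0.15, 'q': array([-1.28150923e+00,  5.28266940e-01,  1.43361620e+00, -2.70942804e-05,
        1.18140081e+00, -1.78504844e-01]), 'joint_velocities': array([-7.36547847e-04, -3.48338377e-03, -3.88714451e-03, -1.49123839e-03,
       -1.35552739e-05, -6.48324170e-04]), 'joint_torque': array([ 1.20191002e-03, -4.40427268e+01, -1.76842761e+01,  6.32343628e-02,
        5.52343950e-02, -1.17605127e-04]), 'position': array([ 0.28176699, -0.5575858 ,  0.40398476]), 'tool_rot': array([ 9.72769272e-01,  2.31774087e-01, -5.93267487e-05, -8.43655417e-04]), 'ft_force': array([ 0.22803192,  0.71148743, -0.28678392]), 'moment': array([ 0.03449003, -0.00373493, -0.08653937]), 'grip_force': 0.0, 'grip_width': 0.0870145881473476}
```

View pics/scene0.png

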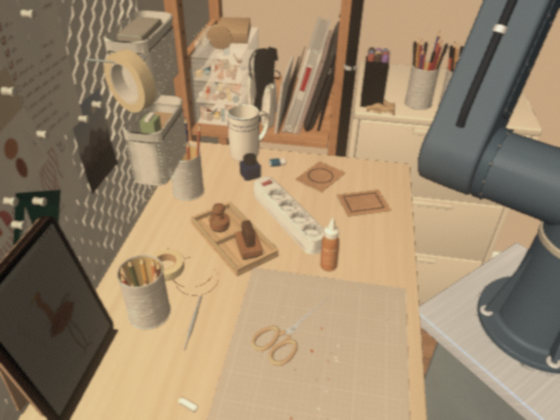

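View pics/side0.png

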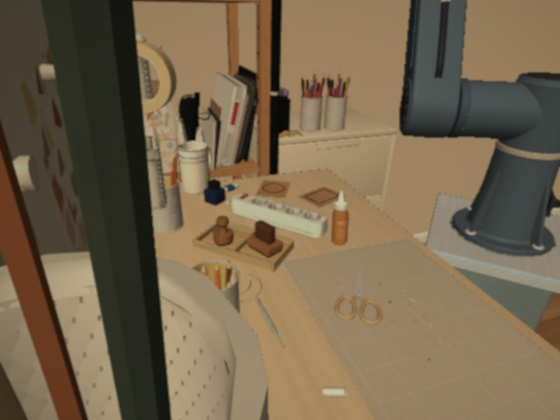

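The scene picture shows the oblong stamp at (249,240) in the tray's near bay, the round one at (219,218), the strip at (288,213), the glue at (330,248), and the oblong-border card at (363,203). The side view agrees.

```bash
cat >> h.py <<'E'
def rect(P,m):
    (c,s,a)=cv2.minAreaRect((P[m][:,:2]*1000).astype(np.float32)); return np.round(c,1),np.round(s,1),round(a,1),int(m.sum())
E
python3 - <<'E'
from h import *
c=dict(np.load("pics/scene0.npz"));P=world(c)
for n,(u,v) in dict(stamp=(249,228),foot=(250,247),round=(219,208),card=(363,203),rcard=(320,176),strip=(288,213),glue=(331,222),ink=(250,160),eraser=(277,162),desk=(350,240),shelf=(320,140),cab=(390,150),cup=(187,180),mug=(243,140)).items(): print(n,np.round(P[v,u],3))
# full-size crops for view
im=c["pixels"][140:280,180:400]; cv2.imwrite("pics/crop.png",cv2.resize(im,(792,504),interpolation=cv2.INTER_CUBIC))
np.save("pics/P.npy",P)
# stamp handle top: heights
v,u=np.mgrid[0:420,0:560]
z=P[...,2]
b=(u>235)&(u<265)&(v>215)&(v<262)
for lo,hi in((.058,.075),(.05,.058)): print(lo,rect(P,b&(z>lo)&(z<hi)))
s=(u>250)&(u<330)&(v>175)&(v<255)&(z>.035)&(z<.056); print("strip",rect(P,s))
w=cv2.imread("pics/wrist0.png")
E
```

```text
stamp [0.445 0.327 0.067]
foot [0.432 0.334 0.03 ]
round [0.537 0.342 0.064]
card [0.43  0.025 0.004]
rcard [0.571 0.038 0.003]
strip [0.462 0.219 0.044]
glue [0.326 0.222 0.116]
ink [0.658 0.187 0.059]
eraser [0.669 0.099 0.014]
desk [0.355 0.132 0.002]
shelf [ 0.69  -0.059  0.014]
cab [ 0.596 -0.24  -0.033]
cup [0.669 0.348 0.059]
mug [0.73  0.16  0.068]
0.058 (array([449.6, 326.2]), array([20.1, 46.7]), 69.7, 174)
0.05 (array([446.7, 334.7]), array([39.5, 15.8]), 8.1, 38)
strip (array([465.3, 215.9]), array([150.9, 269.7]), 55.0, 1445)
```

View pics/crop.png

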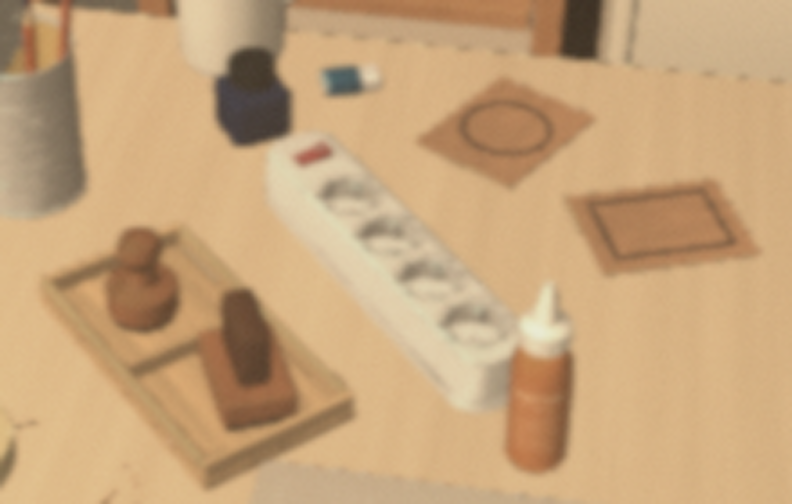

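View pics/wrist0.png

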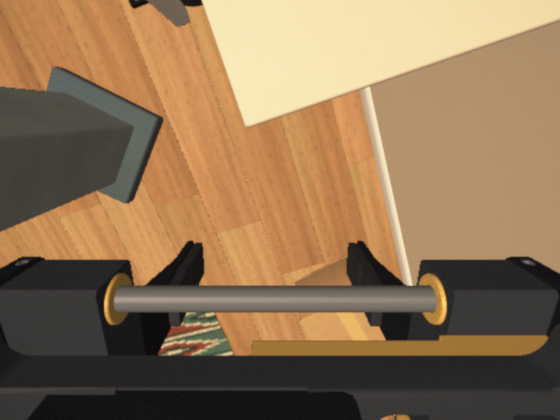

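The crop shows the oblong border with corners near (590,205), (712,190), (737,243), (612,258) in the enlarged crop, and the stamp's bar handle at (243,335). The wrist camera sees only floor and the desk edge for now.

```bash
cat >> h.py <<'E'
def onplane(c,uv,z0):
    K=c["camera_matrix"];E=np.linalg.inv(c["extrinsics"]);uv=np.asarray(uv,float)
    d=np.stack([(uv[:,0]-K[0,2])/K[0,0],-(uv[:,1]-K[1,2])/K[1,1],-np.ones(len(uv))],-1)@E[:3,:3].T
    o=E[:3,3]; return o+d*((z0-o[2])/d[:,2])[:,None]
E
python3 - <<'E'
from h import *
c=dict(np.load("pics/scene0.npz"))
crop=np.array([(590,203),(712,188),(737,242),(612,258)]); uv=crop/3.6+[180,140]-0.36
W=onplane(c,uv,.003);print(np.round(W*1000,1),np.round(W.mean(0)*1000,1))
for i in range(4):
    d=W[(i+1)%4]-W[i];print(np.linalg.norm(d),np.degrees(np.arctan2(d[1],d[0])))
P=world(c);z=P[...,2]
far=(z>.1)&(np.hypot(P[...,0],P[...,1])<.95)&(c["range_z"]>0)
Q=P[far]; Q=Q[Q[:,1]<.1]; a=np.degrees(np.arctan2(Q[:,1],Q[:,0]))
for t in range(-90,10,10):
    s=(a>=t)&(a<t+10)&(np.hypot(Q[:,0],Q[:,1])>.3)
    if s.any(): print(t,s.sum(),np.round(np.percentile(np.hypot(Q[s,0],Q[s,1]),2),2),Q[s,2].max())
E
```

```text
[[476.8  43.3   3. ]
 [443.2 -34.4   3. ]
 [392.8  -7.2   3. ]
 [426.1  69.6   3. ]] [434.7  17.8   3. ]
0.08466499008002364 -113.35365123268285
0.05723761330096789 151.65074881124355
0.083679235429993 66.58033772485939
0.05706403560981576 -27.371579183059268
-60 11 0.94 0.2609000808419727
-50 632 0.94 0.2866361721232393
-40 1623 0.65 0.2833963344465347
-30 1306 0.66 0.26725034611777637
-20 1509 0.69 0.26495215345939527
-10 5447 0.61 0.3974648617092949
0 2712 0.77 0.27991754468356284
```

```bash
cat >> h.py <<'E'
from scipy.spatial.transform import Rotation as R
def plan(wps, p0=None, yaw0=None):
    """wps: (x,y,z,yawdeg,nrows); prints rows in tool axes/units from current pose"""
    o=get_obs();p=np.array(o["position"]);R0=R.from_quat(o["tool_rot"])
    x=R0.as_matrix()[:,0];y=np.degrees(np.arctan2(x[1],x[0]))
    if p0 is not None: p,y=np.array(p0),yaw0; R0=R.from_euler('z',y,degrees=True)*R.from_euler('x',180,degrees=True)
    a,ya=p,y; rows=[]
    for w in wps:
        b,yb=np.array(w[:3]),w[3]
        for k in range(1,w[4]+1):
            t=k/w[4]; q=a+(b-a)*t; yy=ya+(yb-ya)*t
            Rt=R.from_euler('z',yy,degrees=True)*R.from_euler('x',180,degrees=True)
            rows.append(np.round(np.r_[R0.inv().apply(q-p)/.04,(R0.inv()*Rt).as_rotvec()],3).tolist())
        a,ya=b,yb
    print("from",p.round(4),round(y,2)); [print(r) for r in rows]
E
python3 -c "
from h import *
plan([(.2,-.39,.41,27,5),(.34,-.23,.40,45,5)],(.282,-.558,.405),26.8)
plan([(.414,-.028,.38,65.5,6)],(.34,-.23,.40),45)"
```

```text
from [ 0.282 -0.558  0.405] 26.8
[0.013, -0.935, -0.025, 0.0, 0.0, -0.001]
[0.026, -1.869, -0.05, 0.0, 0.0, -0.001]
[0.038, -2.804, -0.075, -0.0, 0.0, -0.002]
[0.051, -3.739, -0.1, 0.0, 0.0, -0.003]
[0.064, -4.673, -0.125, 0.0, 0.0, -0.003]
[1.049, -5.072, -0.075, -0.0, 0.0, -0.066]
[2.035, -5.47, -0.025, 0.0, 0.0, -0.129]
[3.02, -5.869, 0.025, 0.0, 0.0, -0.192]
[4.006, -6.267, 0.075, 0.0, 0.0, -0.255]
[4.991, -6.665, 0.125, 0.0, 0.0, -0.318]
from [ 0.34 -0.23  0.4 ] 45
[0.813, -0.377, 0.083, -0.0, 0.0, -0.06]
[1.626, -0.754, 0.167, 0.0, 0.0, -0.119]
[2.44, -1.131, 0.25, -0.0, 0.0, -0.179]
[3.253, -1.508, 0.333, 0.0, 0.0, -0.239]
[4.066, -1.886, 0.417, -0.0, 0.0, -0.298]
[4.879, -2.263, 0.5, 0.0, 0.0, -0.358]
```

Request:
move_arm:
  commands:
    - [[0.01,-0.9,-0.03,0,0,0],[0.03,-1.9,-0.05,0,0,0],[0.04,-2.8,-0.08,0,0,0],[0.05,-3.75,-0.1,0,0,0],[0.06,-4.7,-0.12,0,0,0],[1.05,-5.1,-0.08,0,0,-0.07],[2.0,-5.5,-0.03,0,0,-0.13],[3.0,-5.9,0.02,0,0,-0.19],[4.0,-6.3,0.07,0,0,-0.25],[5.0,-6.65,0.12,0,0,-0.32]]
  claw: 0

```text
time: 1.4
position: [0.3411, -0.229, 0.3999]
tool_rot: [0.923, 0.385, 0.0, 0.0]
ft_force: [0.3, -1.4, -0.1]
grip_width: 0.0433
grip_force: 0.0
```

Request:
move_arm:
  commands:
    - [[0.8,-0.4,0.08,0,0,-0.06],[1.6,-0.75,0.17,0,0,-0.12],[2.45,-1.15,0.25,0,0,-0.18],[3.25,-1.5,0.33,0,0,-0.24],[4.05,-1.9,0.42,0,0,-0.3],[4.9,-2.25,0.5,0,0,-0.36],[4.9,-2.25,0.5,0,0,-0.36],[4.9,-2.25,0.5,0,0,-0.36],[4.9,-2.25,0.5,0,0,-0.36]]

```text
time: 2.52
position: [0.4147, -0.0286, 0.38]
tool_rot: [0.84, 0.542, -0.0, 0.0]
ft_force: [-0.1, 0.0, -0.2]
grip_width: 0.0435
grip_force: 0.0
```

```bash
python3 - <<'E'
from h import *
c=grab("wrist");cv2.imwrite("pics/w1.png",c["pixels"]);np.savez("pics/w1.npz",**c);o=get_obs();print(o["time"],o["position"],R.from_quat(o["tool_rot"]).as_matrix()[:,0],o["ft_force"])
E
```

```text
2.575 [ 0.41471777 -0.02866769  0.38002646] [ 4.12185025e-01  9.11100144e-01 -1.80513857e-04] [ 0.43907028 -0.79339167  0.41880426]
```

View pics/w1.png

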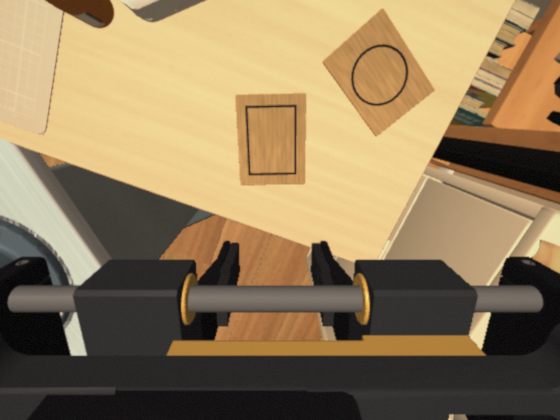

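The wrist view shows the oblong border at (247–297, 105–175), nearly aligned with the tool. I'll fit it by its dark line and plan the way to the stamp.

```bash
cat >> h.py <<'E'
def border(c,box):
    u0,u1,v0,v1=box; S=4
    g=cv2.resize(cv2.cvtColor(c["pixels"],cv2.COLOR_BGR2GRAY)[v0:v1,u0:u1],None,fx=S,fy=S,interpolation=cv2.INTER_CUBIC)
    m=(g<0.62*np.median(g)).astype(np.uint8)
    n,l,st,_=cv2.connectedComponentsWithStats(m); k=1+np.argmax(st[1:,4])
    v,u=np.nonzero(l==k); uv=np.c_[(u+.5)/S-.5+u0,(v+.5)/S-.5+v0]
    W=onplane(c,uv,.003); r=cv2.minAreaRect((W[:,:2]*1000).astype(np.float32)); return r,len(u)
E
python3 - <<'E'
from h import *
c=dict(np.load("pics/w1.npz")); print(border(c,(241,302,98,181)))
P=world(c);print("desk z",np.median(P[60:90,200:230,2]), "card",np.median(P[130:150,265:285,2]))
plan([(.395,.23,.38,120,7),(.39,.29,.37,159.7,5)])
E
```

```text
(((432.52471923828125, 20.713787078857422), (80.00984191894531, 58.13132095336914), 66.86009216308594), 5953)
desk z -0.0003777391915596451 card 0.002582416829718659
from [ 0.4147 -0.0287  0.38  ] 65.66
[0.813, -0.445, -0.0, 0.0, 0.0, -0.135]
[1.625, -0.89, -0.0, 0.0, 0.0, -0.271]
[2.438, -1.335, -0.0, 0.0, 0.0, -0.406]
[3.251, -1.78, -0.0, 0.0, 0.0, -0.542]
[4.063, -2.225, -0.001, 0.0, 0.0, -0.677]
[4.876, -2.67, -0.001, 0.0, 0.0, -0.813]
[5.689, -3.115, -0.001, 0.0, 0.0, -0.948]
[5.952, -3.261, 0.049, 0.0, 0.0, -1.087]
[6.215, -3.407, 0.099, 0.0, 0.0, -1.226]
[6.478, -3.554, 0.149, -0.0, 0.0, -1.364]
[6.741, -3.7, 0.199, -0.0, 0.0, -1.503]
[7.004, -3.847, 0.249, -0.0, 0.0, -1.641]
```

```bash
python3 - <<'E'
from h import *
plan([(.49,.31,.36,159.7,12)])
E
```

```text
from [ 0.4147 -0.0287  0.38  ] 65.66
[0.707, -0.148, 0.042, 0.0, 0.0, -0.137]
[1.415, -0.296, 0.083, 0.0, 0.0, -0.274]
[2.122, -0.444, 0.125, 0.0, 0.0, -0.41]
[2.83, -0.592, 0.166, 0.0, 0.0, -0.547]
[3.537, -0.74, 0.208, 0.0, 0.0, -0.684]
[4.245, -0.888, 0.249, 0.0, 0.0, -0.821]
[4.952, -1.036, 0.291, 0.0, 0.0, -0.957]
[5.66, -1.183, 0.333, 0.0, 0.0, -1.094]
[6.367, -1.331, 0.374, 0.0, 0.0, -1.231]
[7.075, -1.479, 0.416, -0.0, 0.0, -1.368]
[7.782, -1.627, 0.457, -0.0, 0.0, -1.505]
[8.49, -1.775, 0.499, -0.0, 0.0, -1.641]
```

Request:
move_arm:
  commands:
    - [[0.7,-0.15,0.04,0,0,-0.14],[1.4,-0.3,0.08,0,0,-0.27],[2.1,-0.45,0.12,0,0,-0.41],[2.85,-0.6,0.17,0,0,-0.55],[3.55,-0.75,0.21,0,0,-0.68],[4.25,-0.9,0.25,0,0,-0.82],[4.95,-1.05,0.3,0,0,-0.96],[5.65,-1.2,0.33,0,0,-1.1],[6.35,-1.35,0.38,0,0,-1.23],[7.1,-1.5,0.42,0,0,-1.37],[7.8,-1.6,0.46,0,0,-1.5],[8.5,-1.8,0.5,0,0,-1.64]]

```text
time: 4.08
position: [0.4897, 0.3116, 0.3598]
tool_rot: [0.175, 0.985, -0.0, 0.0]
ft_force: [1.1, 0.1, 0.6]
grip_width: 0.0432
grip_force: 0.0
```

Request:
move_arm:
  commands:
    - [[0,0,0,0,0,0],[0,0,0,0,0,0],[0,0,0,0,0,0]]

```text
time: 4.45
position: [0.4888, 0.3106, 0.36]
tool_rot: [0.177, 0.984, -0.0, -0.0]
ft_force: [0.2, -0.8, -0.3]
grip_width: 0.0436
grip_force: 0.0
```

```bash
python3 - <<'E'
from h import *
c=grab("wrist");cv2.imwrite("pics/w2.png",c["pixels"]);np.savez("pics/w2.npz",**c)
P=world(c);z=P[...,2];v,u=np.mgrid[0:420,0:560];b=(v<240)&(np.hypot(P[...,0]-.45,P[...,1]-.326)<.05)
for lo,hi in((.06,.072),(.024,.033)): print(lo,rect(P,b&(z>lo)&(z<hi)),np.median(z[b&(z>lo)&(z<hi)]))
E
```

```text
0.06 (array([451.3, 324.3]), array([19.7, 45.8]), 71.9, 968) 0.06395640038340158
0.024 (array([451.4, 324.5]), array([44. , 65.9]), 70.8, 1578) 0.027313449962941383
```

View pics/w2.png

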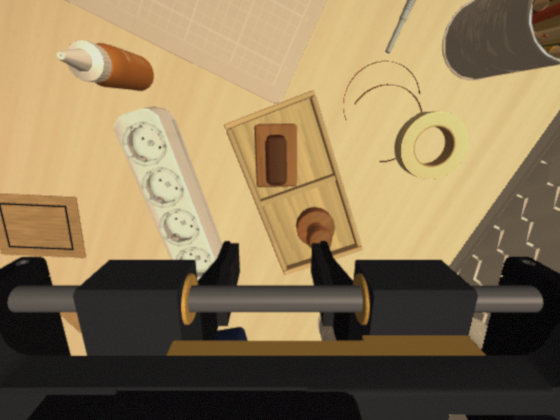

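Wrist view: stamp at (277,155) in the upper bay, the handle clear on both sides; round stamp at (316,227). The two fits agree (451,324, long axis 161°).

```bash
python3 -c "
from h import *
plan([(.4513,.3244,.29,161.1,4),(.4513,.3244,.215,161.1,4)])"
```

```text
from [0.4888 0.3107 0.36  ] 159.62
[0.25, -0.001, 0.438, -0.0, -0.0, -0.006]
[0.499, -0.003, 0.876, -0.0, -0.0, -0.013]
[0.749, -0.004, 1.313, -0.0, -0.0, -0.019]
[0.998, -0.006, 1.751, -0.0, -0.0, -0.026]
[0.998, -0.005, 2.22, -0.0, -0.0, -0.026]
[0.998, -0.005, 2.689, -0.0, -0.0, -0.026]
[0.998, -0.005, 3.157, -0.0, -0.0, -0.026]
[0.998, -0.005, 3.626, -0.0, -0.0, -0.026]
```

Request:
move_arm:
  commands:
    - [[0.25,0,0.4,0,0,-0.01],[0.5,0,0.9,0,0,-0.015],[0.75,0,1.3,0,0,-0.02],[1.0,0,1.75,0,0,-0.025],[1.0,0,1.75,0,0,-0.025],[1.0,0,2.2,0,0,-0.025],[1.0,0,2.7,0,0,-0.025],[1.0,0,3.15,0,0,-0.025],[1.0,0,3.45,0,0,-0.025],[1.0,0,3.62,0,0,-0.025],[1.0,0,3.62,0,0,-0.025],[1.0,0,3.62,0,0,-0.025]]

```text
time: 6.0
position: [0.4515, 0.3257, 0.2157]
tool_rot: [0.164, 0.987, 0.0, 0.0]
ft_force: [-0.0, 0.2, -0.2]
grip_width: 0.0436
grip_force: 0.0
```

Request:
move_arm:
  commands:
    - [[0,0,0,0,0,0],[0,0,0,0,0,0],[0,0,0,0,0,0],[0,0,0,0,0,0],[0,0,0,0,0,0],[0,0,0,0,0,0]]
  claw: 1
  squeeze: 25

```text
time: 6.75
position: [0.4513, 0.3256, 0.2153]
tool_rot: [0.164, 0.987, 0.0, 0.0]
ft_force: [-0.7, -0.4, 0.7]
grip_width: 0.0194
grip_force: 25.0
```

Request:
move_arm:
  commands:
    - [[0,0,-0.2,0,0,0],[0,0,-0.5,0,0,0],[0,0,-1.0,0,0,0],[0,0,-1.6,0,0,0],[0,0,-2.2,0,0,0],[0,0,-2.8,0,0,0],[0,0,-3.2,0,0,0],[0,0,-3.5,0,0,0],[0,0,-3.5,0,0,0],[0,0,-3.5,0,0,0]]

```text
time: 8.0
position: [0.451, 0.3255, 0.3545]
tool_rot: [0.164, 0.987, -0.0, -0.001]
ft_force: [0.3, -0.9, -1.3]
grip_width: 0.0196
grip_force: 25.0
```

```bash
python3 - <<'E'
from h import *
o=get_obs();print(o["time"],o["grip_width"],o["grip_force"],o["ft_force"])
# target: border centre, bottom of stamp at z .013 -> TCP .215-.006+.013
plan([(.4425,.16,.355,115,6),(.4325,.0207,.355,66.9,6)])
E
```

```text
8.0 0.019633035894800484 24.984627342782915 [ 0.27029525 -0.94088263 -1.26500767]
from [0.451  0.3255 0.3545] 161.16
[-0.189, -0.664, -0.002, -0.001, -0.001, 0.134]
[-0.378, -1.328, -0.003, -0.001, -0.001, 0.269]
[-0.567, -1.992, -0.005, -0.001, -0.001, 0.403]
[-0.756, -2.657, -0.007, -0.001, -0.001, 0.537]
[-0.946, -3.321, -0.008, -0.001, -0.001, 0.671]
[-1.135, -3.985, -0.01, -0.001, -0.001, 0.806]
[-1.283, -4.548, -0.01, -0.001, -0.001, 0.946]
[-1.431, -5.11, -0.009, -0.002, -0.0, 1.085]
[-1.579, -5.673, -0.009, -0.002, -0.0, 1.225]
[-1.727, -6.236, -0.008, -0.002, -0.0, 1.365]
[-1.875, -6.799, -0.008, -0.002, -0.0, 1.505]
[-2.023, -7.361, -0.007, -0.002, 0.0, 1.645]
```

Request:
move_arm:
  commands:
    - [[-0.2,-0.65,0,0,0,0.13],[-0.4,-1.35,0,0,0,0.27],[-0.55,-2.0,0,0,0,0.4],[-0.75,-2.65,0,0,0,0.54],[-0.95,-3.3,0,0,0,0.67],[-1.15,-4.0,0,0,0,0.81],[-1.3,-4.55,0,0,0,0.95],[-1.45,-5.1,0,0,0,1.09],[-1.6,-5.65,0,0,0,1.23],[-1.75,-6.25,0,0,0,1.37],[-1.9,-6.8,0,0,0,1.5],[-2.02,-7.36,0,0,0,1.645]]

```text
time: 9.5
position: [0.4325, 0.0201, 0.3544]
tool_rot: [0.836, 0.549, -0.001, -0.001]
ft_force: [-0.5, 0.2, -1.0]
grip_width: 0.02
grip_force: 25.0
```

Request:
move_arm:
  commands:
    - [[0,0,0.3,0,0,0],[0,0,0.8,0,0,0],[0,0,1.3,0,0,0],[0,0,1.8,0,0,0],[0,0,2.2,0,0,0],[0,0,2.5,0,0,0],[0,0,2.5,0,0,0],[0,0,2.5,0,0,0]]

```text
time: 10.5
position: [0.4328, 0.0211, 0.2552]
tool_rot: [0.834, 0.552, 0.0, 0.0]
ft_force: [-0.8, 0.1, 0.5]
grip_width: 0.0197
grip_force: 25.0
```

```bash
python3 - <<'E'
from h import *
o=get_obs();print(o["time"],o["grip_width"],o["ft_force"])
plan([(.4325,.0207,.2225,66.9,1)])
for n in("wrist","scene","side"):
    c=grab(n);np.savez(f"pics/{n}3.npz",**c);P=world(c);z=P[...,2]
    near=(np.hypot(P[...,0]-.4325,P[...,1]-.0207)<.045)&(c["range_z"]>0)
    for lo,hi in((.02,.035),(.035,.05),(.05,.058)):
        m=near&(z>lo)&(z<hi)
        if m.sum()>20: print(n,lo,rect(P,m),np.median(z[m]))
a=dict(np.load("pics/wrist3.npz"))["pixels"][80:380,130:430];b=dict(np.load("pics/scene3.npz"))["pixels"][150:250,310:410];s=dict(np.load("pics/side3.npz"))["pixels"][150:250,270:370]
cv2.imwrite("pics/c3.png",np.hstack([cv2.resize(x,(266,266)) for x in(a,)]+[cv2.resize(x,(266,266),interpolation=cv2.INTER_CUBIC) for x in(b,s)]))
E
```

```text
10.5 0.019728313018982334 [-0.75383506  0.10326991  0.46796453]
from [0.4328 0.0211 0.2552] 66.94
[-0.012, -0.003, 0.818, 0.0, -0.0, 0.001]
wrist 0.05 (array([445.5,  51. ]), array([ 1.5, 42. ]), 66.7, 143) 0.05568084888105573
scene 0.05 (array([421.1,  34.9]), array([74.2, 32.4]), 38.2, 71) 0.05461033942678639
side 0.05 (array([424.8,  35.3]), array([74.1, 34.5]), 32.5, 62) 0.054194904751665385
```

View pics/c3.png

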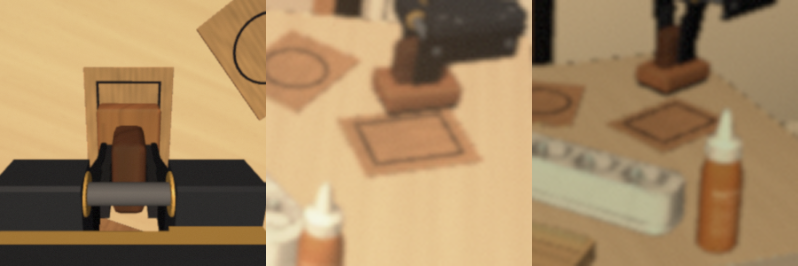

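The crops show the stamp level in the fingers above the oblong border, apparently centred. I'll check its pose in the hand by depth.

```bash
python3 - <<'E'
from h import *
for n in("wrist","scene","side"):
    c=dict(np.load(f"pics/{n}3.npz"));P=world(c);z=P[...,2];px=c["pixels"].astype(int)
    brown=(px[...,2]-px[...,0]>45)&(px[...,2]<190)
    near=(np.hypot(P[...,0]-.4325,P[...,1]-.0207)<.046)&brown
    for lo,hi in((.04,.062),(.0625,.073),(.099,.11)):
        m=near&(z>lo)&(z<hi)
        if m.sum()<20: continue
        Q=P[m]; A=np.c_[Q[:,:2]-[.4325,.0207],np.ones(len(Q))]; k=np.linalg.lstsq(A,Q[:,2],rcond=None)[0]
        print(n,lo,rect(P,m),"z min/max",Q[:,2].min().round(4),Q[:,2].max().round(4),"plane",k.round(4))
        e=np.array([np.cos(np.radians(66.9)),np.sin(np.radians(66.9))]);L=(Q[:,:2]-[.4325,.0207])@np.c_[e,[-e[1],e[0]]]
        print("   long",np.percentile(L[:,0],[1,99]).round(4),"short",np.percentile(L[:,1],[1,99]).round(4))
c=dict(np.load("pics/wrist3.npz")); 
E
```

```text
wrist 0.04 (array([445.6,  50.9]), array([ 1.7, 42.1]), 67.0, 271) z min/max 0.0527 0.062 plane [0.1719 0.4303 0.0423]
   long [0.0322 0.0335] short [-0.0208  0.0204]
wrist 0.0625 (array([439.3,  36.2]), array([33.1, 44. ]), 66.9, 2311) z min/max 0.0625 0.073 plane [-0.0175 -0.0323  0.0679]
   long [0.0063 0.0332] short [-0.0217  0.0213]
wrist 0.099 (array([428. ,  23.8]), array([45.3, 29.9]), 67.2, 1762) z min/max 0.0991 0.1059 plane [-0.0164 -0.0249  0.1039]
   long [-0.0207  0.0231] short [-0.009   0.0085]
scene 0.04 (array([422.5,  35.7]), array([73.3, 33.7]), 36.8, 135) z min/max 0.0465 0.0618 plane [-0.0291  0.0334  0.0549]
   long [-0.029   0.0344] short [-0.0153  0.0234]
scene 0.0625 (array([430.5,  23.7]), array([65.6, 44.6]), 65.4, 242) z min/max 0.0627 0.073 plane [ 0.0374 -0.0265  0.0691]
   long [-0.0301  0.0341] short [-0.0186  0.0239]
scene 0.099 (array([442. ,  33.5]), array([13.1, 32.5]), 49.2, 48) z min/max 0.0995 0.109 plane [-0.0173 -0.1413  0.1068]
   long [0.0084 0.0248] short [-0.0153  0.0117]
side 0.04 (array([424.4,  36.1]), array([74.3, 36.3]), 32.5, 84) z min/max 0.049 0.0619 plane [-0.0645  0.0411  0.0565]
   long [-0.0286  0.0355] short [-0.0214  0.0235]
side 0.0625 (array([434.2,  22.9]), array([65.8, 45.9]), 67.8, 160) z min/max 0.0625 0.0724 plane [ 0.0435 -0.0546  0.0694]
   long [-0.0272  0.0352] short [-0.022   0.0221]
```

```bash
python3 - <<'E'
from h import *
def sl(f,ctr,yaw,lo,hi,rad,brown=True):
    c=dict(np.load(f));P=world(c);z=P[...,2];px=c["pixels"].astype(int)
    m=(np.hypot(P[...,0]-ctr[0],P[...,1]-ctr[1])<rad)&(z>lo)&(z<hi)
    if brown:m&=(px[...,2]-px[...,0]>45)&(px[...,2]<190)
    e=np.array([np.cos(np.radians(yaw)),np.sin(np.radians(yaw))]);Q=P[m];L=(Q[:,:2]-ctr)@np.c_[e,[-e[1],e[0]]]
    k=np.ones(len(Q),bool)
    for _ in range(6):
        A=np.c_[L,np.ones(len(L))];s=np.linalg.lstsq(A[k],Q[k,2],rcond=None)[0];r=Q[:,2]-A@s;k=abs(r)<max(.0006,2*np.std(r[k]))
    print(f,lo,np.round(s,4),k.sum(),len(k),np.std(r[k]).round(5))
st=[.4513,.3244];b=[.4325,.0207]
sl("pics/w2.npz",st,161.1,.060,.07,.045);sl("pics/w2.npz",st,161.1,.022,.033,.045)
sl("pics/wrist3.npz",b,66.9,.099,.11,.045);sl("pics/wrist3.npz",b,66.9,.0625,.073,.045)
sl("pics/w1.npz",b,66.9,-.003,.008,.035,False);sl("pics/wrist3.npz",[.47,.1],66.9,-.01,.01,.05,False)
E
```

```text
pics/w2.npz 0.06 [-0.004   0.0645  0.0643] 688 865 0.00069
pics/w2.npz 0.022 [-0.0014 -0.0011  0.0274] 1323 1590 0.00058
pics/wrist3.npz 0.099 [-0.0065 -0.0054  0.104 ] 1442 1762 0.00068
pics/wrist3.npz 0.0625 [-0.0023  0.0017  0.0674] 1808 2311 0.00051
pics/w1.npz -0.003 [-0.0005 -0.0004  0.0026] 2457 2807 0.00057
pics/wrist3.npz -0.01 [-0.      0.0004 -0.0005] 11938 14709 0.00053
```

Level to within about 0.2°, centred within about 0.5 mm. The underside is near z = 0.046, so I'll go down 33 mm.

Request:
move_arm:
  commands:
    - [[-0.01,0,0.15,0,0,0],[-0.015,0,0.35,0,0,0],[-0.015,0,0.55,0,0,0],[-0.015,0,0.7,0,0,0],[-0.015,0,0.78,0,0,0],[-0.015,0,0.81,0,0,0],[-0.015,0,0.81,0,0,0],[-0.015,0,0.81,0,0,0],[-0.015,0,0.81,0,0,0],[-0.015,0,0.81,0,0,0]]

```text
time: 11.9
position: [0.4325, 0.0204, 0.2229]
tool_rot: [0.834, 0.551, 0.0, 0.0]
ft_force: [0.1, -0.1, -0.9]
grip_width: 0.0198
grip_force: 25.0
```

```bash
python3 - <<'E'
from h import *
o=get_obs();print(o["time"],o["grip_width"],o["ft_force"],np.abs(o["joint_velocities"]).max())
plan([(.4325,.0207,.2225,66.9,1)])
c=grab("wrist");P=world(c);z=P[...,2];px=c["pixels"].astype(int);b=[.4325,.0207]
e=np.array([np.cos(np.radians(66.9)),np.sin(np.radians(66.9))])
for lo,hi in((.03,.04),(.066,.078)):
    m=(np.hypot(P[...,0]-b[0],P[...,1]-b[1])<.046)&(z>lo)&(z<hi)&(px[...,2]-px[...,0]>45)&(px[...,2]<190)
    L=(P[m][:,:2]-b)@np.c_[e,[-e[1],e[0]]];print(lo,rect(P,m),np.median(z[m]),np.percentile(L,[1,99],axis=0).round(4).tolist())
s=grab("scene")["pixels"][150:250,310:410];d=grab("side")["pixels"][150:250,270:370]
cv2.imwrite("pics/c4.png",np.hstack([cv2.resize(x,(266,266),interpolation=cv2.INTER_CUBIC) for x in(c["pixels"][80:380,130:430],s,d)]))
E
```

```text
11.9 0.019821589413968395 [ 0.06354499 -0.06710887 -0.92425609] 0.0030446318272647366
from [0.4325 0.0204 0.2229] 66.91
[0.008, -0.003, 0.009, 0.0, -0.0, 0.0]
0.03 (array([439.1,  35.9]), array([32.7, 44. ]), 67.8, 2296) 0.034893176791111855 [[0.0056, -0.0217], [0.0324, 0.0213]]
0.066 (array([427.5,  23.1]), array([45. , 30.2]), 67.2, 1775) 0.07152377541631327 [[-0.0214, -0.009], [0.0224, 0.0085]]
```

View pics/c4.png

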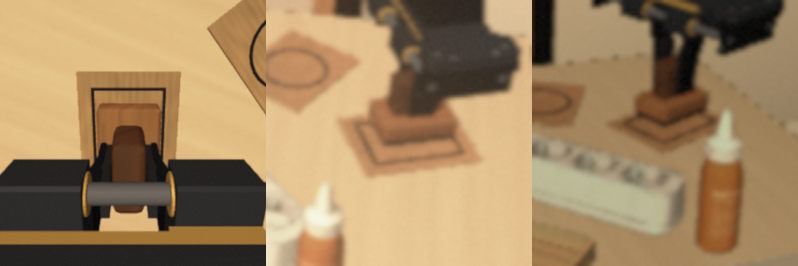

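The crops show the stamp just above the card, centred and aligned in the border. Its foot top is at z = 0.035, so the underside is about 10 mm above the card, and the arm is still.

```bash
python3 -c "
from rig import *
print(hand_in())"
```

```text
the job is handed in; nothing more can be done
None
```

The job is handed in: the gripper is holding the oblong stamp still, level, centred and aligned, about 10 mm above the oblong-border card; the sensors showed no contact with a card or the strip.

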